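# Put the spare wheelsets away and lock the bayonet cap

## Robot

A 6-joint arm with a two-finger parallel gripper is mounted at the origin on a cart in front of the work surface, level with it; the furniture and walls round the work are solid. World frame = base frame: x ahead of the robot, y to its left, z up, the work surface at z = 0. Lengths are in m, angles in degrees, forces in N, time in s.
With the tool pointing down it reaches from about 0.35 to 0.925 m from the base axis. Payload 6.4 kg.
Tool frame: the origin (TCP) lies at the very end of the fingers, on their centre line; the grasp point (between the pads) lies 19 mm behind it (grasp_offset is the z of the grasp point in the tool frame, in m); z points along the fingers, y is the line along which they close (so a half turn about z gives the same grasp; the last joint's range is limited). The gripper opens to 94 mm and grips with 3 to 60 N. Pads are 16 mm wide; open, the fingers measure 119 mm over their backs; the gripper's body (75 mm by 177 mm) begins 78 mm behind the grasp point.
Start: joints at [59.238, 14.043, 89.255, -0, 76.702, -9.975], TCP at [0.231, 0.608, 0.205] pointing down, gripper open.
Joint ranges: [-179.41, 179.41], [-58.25, 129.5], [7.25, 145.43], [-54.29, 234.29], [11.92, 165.04], [-157.13, 157.13]. Speed limits (degrees/s): [147.25, 147.25, 180, 180, 180, 180].

## Interface

Orientations are given as [roll, pitch, yaw] about the fixed x, y, z axes, in that order (R = Rz(yaw) Ry(pitch) Rx(roll)).
In Python, from cell import * gives the robot as it stands. Calls block until the motion is done:
- move_pose(position, orientation): joint-space move of the TCP to a pose.
- move_straight(position, attitude=None, vel=0.15): straight line of the TCP; attitude=None keeps the orientation; vel is the mean speed in m/s.
- goto_joints(angles): joint-space move.
- open_jaws() and clamp(effort=None): open the fingers fully, or close them until they stop; effort is the grip in N (None keeps the last).
- hold(seconds).
- ik(position, orientation): joint angles nearest the present ones, or None.
- get_image(name): name is "scene" or "top" or "wrist"; returns (picture, depth): 480x640x3 uint8, red, green, blue; 480x640 float32, m along the optical axis (not along the pixel's ray), 0 where there is no reading.
- camera_params(name): a dict with "camera_matrix" (3x3 intrinsics, pixels), "R" (3x3) and "t" (3): a world point X has camera coordinates R X + t. Camera axes: x right, y down, z forward; pixel columns grow to the right and rows downward; lengths in m; the calibration is good to about 2 mm. A picture is of the moment at which its call begins: read the wrist's pose just before it. camera_params takes no time and is no camera call; for the wrist camera it gives the pose at the moment of the call.
A pose or a line that the arm cannot do raises IKError and nothing moves.
- hand_in(): hands the job in; it is judged then, once.
Readings, each from a call of its own:
- get_clock(): time.
- get_joint_positions(): joint angles.
- get_qd(): joint speeds.
- get_tau(): joint torques, N m.
- get_eef_pos(): TCP position.
- get_eef_rot(): TCP orientation.
- get_ft_force(): force on the tool from outside, world axes, zero at the start.
- get_torque(): the same for the moment, N m.
- get_finger_gap(): finger opening in m.
- get_grip_force(): force on a finger pad.
Only numpy, scipy, OpenCV 4.12 (cv2) and the standard library are available. Lean on these libraries where they do the work, as an engineer would, in place of code of your own. Each camera call takes 0.05 s, during which the arm holds its last target. There are 200 camera calls.

## Task

Put the two loose wheelsets away in the metal parts pot, lowering each to the mouth rather than dropping it from high above. Then close the pot with its grey cap: line up the cap's two ears with the two slots in the rim, press it down against the sprung seal and turn it clockwise, about a quarter turn, up to the stop, so that it locks when you let go. Leave the track rubber and the paint tins where they are.

Things in the scene. Friction and masses are not known exactly. Their poses are not given: they have to be found in the camera images.
- pot: Fixed round aluminium pot, upright, on a 120 x 120 x 8 mm plywood foot. Origin: centre of the foot's underside. Body 82 mm across; rim 106 mm across, 48 to 74 mm high (the highest point). Inside floor at 13 mm, bore 74 mm. A black rubber seal ring under the mouth has a 54 mm hole, through which a wheelset falls to the floor. Two rim slots at its +x and -x take the cap's ears.
- pot_mouth (a point): Centre of the mouth at rim-top height, 74 mm above the pot's origin; axes as the pot's. The opening between the lips is 74 mm across.
- pot_slot (a point): Middle of the slot at the pot's +x, 40 mm from the axis, at rim-top height; its twin lies opposite. Each is 24 mm wide, open from above, out to 46 mm from the axis, so the ears have 3 mm to spare or more on each side.
- pot_pocket (a point): Where the ear that entered at pot_slot ends, 40 mm from the axis, 78 degrees clockwise (from above) from the slot: at the stop, under the lip. The lip's underside is at 66.5 mm above the pot's origin, and 68.5 mm in this end pocket, into which the ears can rise once turned about 74 degrees. The other turning direction is blocked. Same on the opposite side.
- seal_ring (a joint): Sprung seal ring, m pressed down, 0 (top 63 mm above the pot's origin) to 0.0055. Pushes up 3 N at 0, 8.5 N fully down. A cap laid in the slots rests on it, underside at 63 mm, and cannot turn; pressed 2.5 mm or more (best 4) its ears pass under the lips. Locked and let go, the ring lifts the ears into the pockets, underside then at about 62.5 mm.
- cap: Loose grey plastic cap, about 80 g, right way up. Origin: centre of its underside. Disc 68 mm across, 6 mm thick; two ears as thick, 16 mm wide, at +x and -x, 86 mm over both (alike both ways round). An upright blade grip stands on it in line with the ears: 54 mm long along x, 14 mm thick along y, 6 to 47 mm above the underside.
- cap_grip (a point): On the cap's axis, in the blade, 34 mm above the cap's underside; axes as the cap's. Grip the blade across its 14 mm with the finger ends 20 mm or more above the underside, so that they clear the rim when the cap is pressed down.
- wheelset_0: Loose steel model-railway wheelset lying on the grey part of the worktop (whose surface is 3 mm below z = 0): two 17 mm wheels on an axle, 36 mm long along its x axis, 12 g. Origin: underside of the middle as built (8.5 mm from the axle; it may have rolled). Grip it across the 17 mm at the axle's middle.
- wheelset_0_center (a point): Middle of the axle of wheelset_0; x along the axle.
- wheelset_1: A second wheelset, the same as wheelset_0. Beyond the wheelsets a blue upright board, 240 mm high, runs away from the robot; its near end is at about x = 0.58, y = -0.27, so carry things to the pot in a straight line and do not swing out over the tracks.
- wheelset_1_center (a point): Middle of the axle of wheelset_1; x along the axle.
- track_rubber: Loose grey block, 28 x 55 x 16 mm, origin at the centre of its underside. A bystander: leave it.
- paint_pot_1: Green paint tin, 28 mm diameter, 32 mm high, origin at the centre of its underside. A bystander: leave it.
- paint_pot_3: Blue paint tin, 28 mm diameter, 32 mm high, origin at the centre of its underside. A bystander: leave it.

How it is judged:
By the outcome, as a careful person would: the job done as asked, in the order asked, and still so for the second after the job is handed in, with the robot touching nothing.
It also fails if it takes over 69 s, if anything falls off the work surface, if the arm or the gripper's body presses on something with over 40 N, if the wrist force passes 120 N, or if a joint passes its speed limit or range.

## Working session

There is one attempt and no reset: what is moved stays moved. The work goes in short steps, each a Python script; the robot and the scene stay as the last script left them, time stands still between calls to the robot, and variables do not carry over. Pictures are saved under pics/ and viewed, at most 10 in all, crops included, and the job is handed in when it is done.

```bash
mkdir -p pics; ls; cat > h.py <<'E'
from cell import *
import numpy as np, cv2
def snap(n):
    p=camera_params(n); im,d=get_image(n); np.savez(f'{n}.npz',im=im,d=d,**p); return im,d,p
def world(n,pts):
    z=np.load(f'{n}.npz'); out=[]
    for u,v in pts:
        w=z['d'][v-1:v+2,u-1:u+2]; Z=np.median(w[w>0]) if (w>0).any() else 0
        c=np.linalg.inv(z['camera_matrix'])@[u,v,1]*Z
        out.append(z['R'].T@(c-z['t']))
    return np.array(out)
def atz(n,pts,zz):
    z=np.load(f'{n}.npz'); o=-z['R'].T@z['t']; out=[]
    for u,v in pts:
        r=z['R'].T@np.linalg.inv(z['camera_matrix'])@[u,v,1]
        out.append(o+r*(zz-o[2])/r[2])
    return np.array(out)
E
python3 - <<'E'
from h import *
for n in('top','scene'):
    im,d,p=snap(n); cv2.imwrite(f'pics/{n}1.png',im[:,:,::-1]); print(n,p)
print(get_clock(),get_eef_rot())
E
```

```text
pics
top {'camera_matrix': array([[513.20130626,   0.        , 324.40853516],
       [  0.        , 513.20130626, 241.64160709],
       [  0.        ,   0.        ,   1.        ]]), 'R': array([[-0.00132338, -0.99967321,  0.02552899],
       [-0.99443252, -0.00137433, -0.10536635],
       [ 0.105367  , -0.0255263 , -0.99410573]]), 't': array([-0.04961611,  0.52354379,  1.14165851])}
scene {'camera_matrix': array([[557.11936167,   0.        , 314.34576164],
       [  0.        , 557.11936167, 240.33701412],
       [  0.        ,   0.        ,   1.        ]]), 'R': array([[ 0.45152158, -0.89210931,  0.01640886],
       [-0.44191216, -0.23956479, -0.86447808],
       [ 0.77513993,  0.38307923, -0.50240262]]), 't': array([-0.28641575,  0.29128926,  0.70703525])}
0.1 [-1.79902163e+02 -1.76878794e-02  1.59212683e+02]
```

View pics/top1.png

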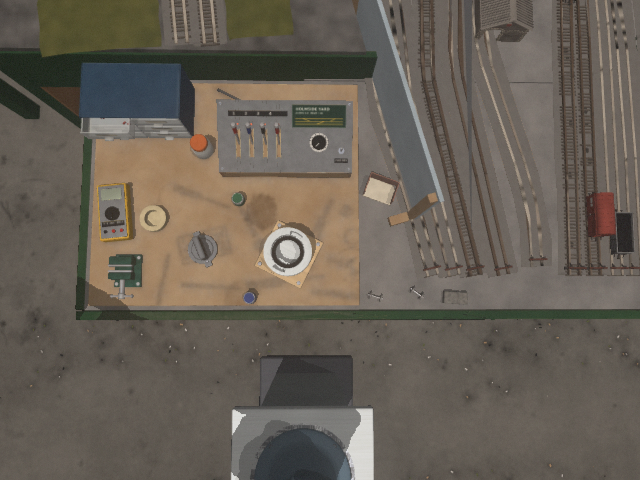

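View pics/scene1.png

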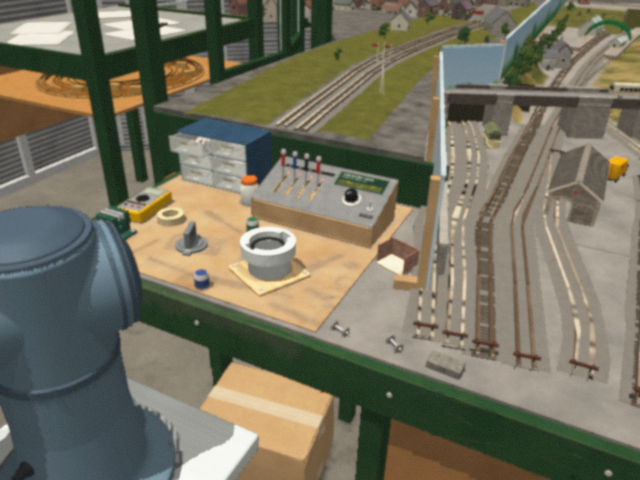

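The top view shows the cap at about (203,249), the pot at (288,250), wheelsets at (374,295) and (416,292), and the rubber at (455,297). The green tin is at (238,198) and the blue one at (250,296). I'll enlarge these.

```bash
python3 - <<'E'
from h import *
im=np.load('top.npz')['im'][:,:,::-1]
c=lambda u,v,w,h,s:cv2.resize(im[v:v+h,u:u+w],None,fx=s,fy=s,interpolation=cv2.INTER_CUBIC)
a=np.hstack([c(180,225,50,50,6),c(248,210,80,80,3.75)]); b=c(360,280,75,30,8)
cv2.imwrite('pics/z.png',np.vstack([a,b]))
print(world('top',[(374,295),(416,292),(203,243),(288,250),(262,262),(330,200),(340,290),(375,230)]))
print(atz('top',[(374,295),(416,292)],.0055),atz('top',[(288,250)],.074))
E
```

```text
[[ 4.02463574e-01 -1.64992132e-01  2.92594824e-04]
 [ 4.09231666e-01 -2.61927651e-01  4.71654101e-03]
 [ 5.21952557e-01  2.29374900e-01  1.00259893e-02]
 [ 5.05346712e-01  3.36709393e-02  1.70130802e-02]
 [ 4.78340502e-01  9.36655751e-02  8.25477088e-03]
 [ 6.25326742e-01 -6.36583907e-02 -5.41153318e-04]
 [ 4.14073264e-01 -8.62762473e-02 -1.26612468e-04]
 [ 5.54600083e-01 -1.69537534e-01 -3.23724419e-03]]
[[ 0.40245398 -0.16435707  0.0055    ]
 [ 0.40922575 -0.26176775  0.0055    ]] [[0.50024772 0.03107919 0.074     ]]
```

View pics/z.png

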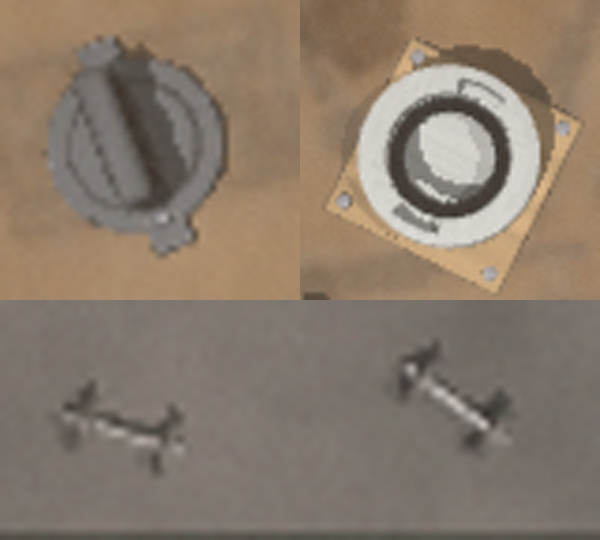

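```bash
python3 - <<'E'
from h import *
print(world('top',[(374,304),(374,309),(374,313),(374,316),(400,313),(417,200),(410,215)]).round(4))
for yw in(153,75,-27,-105,74-180,53-180,74,53): print(yw,ik([.5,.031,.12],[180,0,yw]))
move_pose([.47,.12,.33],[180,0,153]); im,d,p=snap('wrist'); import shutil; shutil.copy('wrist.npz','w1.npz'); cv2.imwrite('pics/w1.png',im[:,:,::-1])
print(get_joint_positions(),get_clock())
move_pose([.43,-.21,.28],[180,0,74]); im,d,p=snap('wrist'); shutil.copy('wrist.npz','w2.npz'); cv2.imwrite('pics/w2.png',im[:,:,::-1])
print(get_joint_positions(),get_clock())
E
```

```text
[[ 0.3817 -0.1651 -0.0026]
 [ 0.3702 -0.1653 -0.0053]
 [ 0.361  -0.1651 -0.0043]
 [ 0.3542 -0.165  -0.004 ]
 [ 0.3608 -0.2258 -0.0058]
 [ 0.6108 -0.2529  0.0797]
 [ 0.5827 -0.2434  0.0457]]
153 [ -9.44146312  -0.50679564 114.67207611   0.          65.83471953
 -72.44146312]
75 [-9.44146312e+00 -5.06795644e-01  1.14672076e+02 -2.54444375e-14
  6.58347195e+01  5.55853688e+00]
-27 [-9.44146312e+00 -5.06795644e-01  1.14672076e+02 -2.54444375e-14
  6.58347195e+01  1.07558537e+02]
-105 None
-106 None
-127 [  -9.44146312   -0.50679564  114.67207611    0.           65.83471953
 -152.44146312]
74 [-9.44146312e+00 -5.06795644e-01  1.14672076e+02 -2.54444375e-14
  6.58347195e+01  6.55853688e+00]
53 [-9.44146312e+00 -5.06795644e-01  1.14672076e+02 -2.54444375e-14
  6.58347195e+01  2.75585369e+01]
[ 9.73172610e-01 -1.32263242e+01  1.03847974e+02  9.54369107e-03
  8.94053321e+01 -6.20928634e+01] 2.1583
[-3.95243765e+01 -1.29900628e+01  1.08678536e+02  1.38509575e-02
  8.42874359e+01 -2.36519674e+01] 3.475
```

View pics/w1.png

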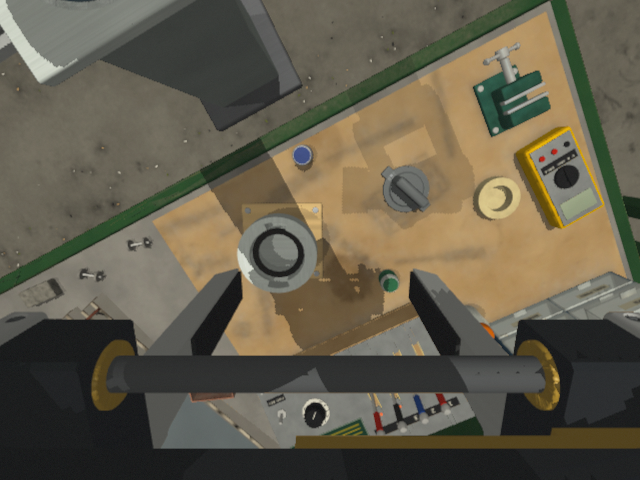

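View pics/w2.png

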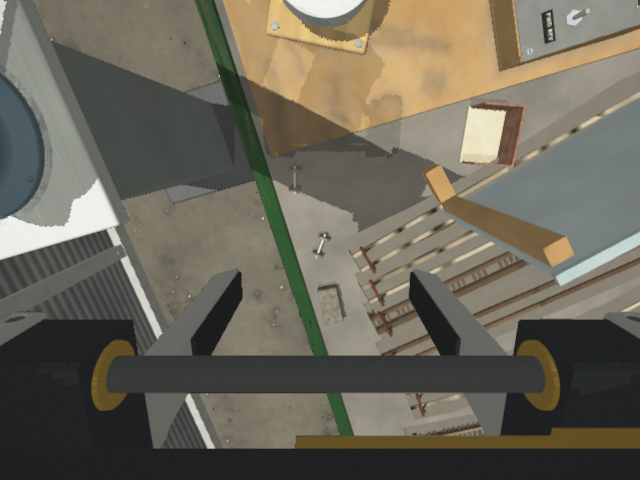

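The first wrist view has the pot mouth at about (278,252) and the cap at (406,188), with the blue tin at (302,156) and the green at (389,281). The second has the wheelsets at (295,178) and (321,244). I'll enlarge all four.

```bash
python3 - <<'E'
from h import *
A=np.load('w1.npz')['im'][:,:,::-1];B=np.load('w2.npz')['im'][:,:,::-1]
c=lambda im,u,v,w,h,s:cv2.resize(im[v:v+h,u:u+w],None,fx=s,fy=s,interpolation=cv2.INTER_CUBIC)
a=np.hstack([c(A,230,200,100,100,4),c(A,373,155,66,66,400/66)[:400,:400]]); b=np.hstack([c(B,275,160,40,20*2,5),c(B,300,224,40,40,5)])
cv2.imwrite('pics/z2.png',np.vstack([a,np.pad(b,((0,0),(0,400),(0,0)))]))
cv2.imwrite('pics/unused.png',b)
E
```

```text
(no output)
```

View pics/z2.png

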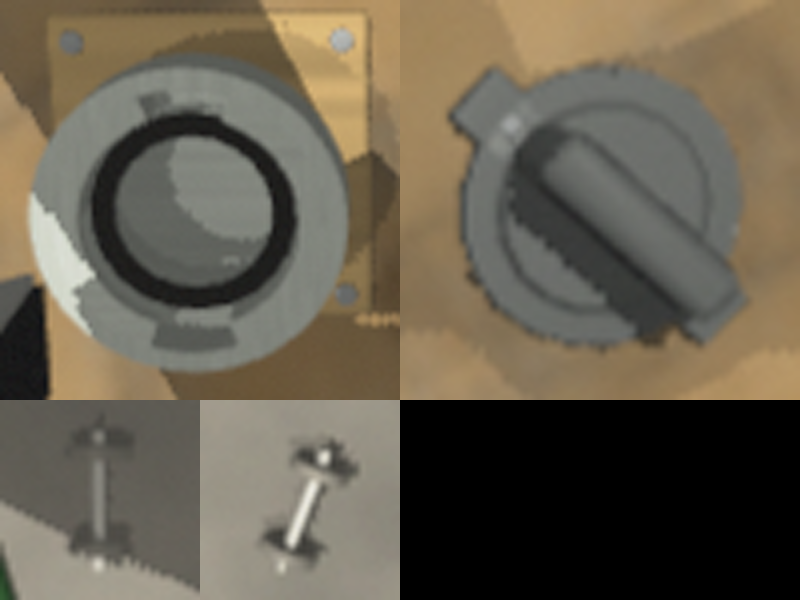

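Rim outer ellipse is centred at full-image (277.4,253.2), and the foot screws are visible at three corners. The cap's ear ends are at crop (471,90) and (725,320). The wheelset tips are clear in both lower crops.

```bash
python3 - <<'E'
from h import *
g=lambda pts,u,v,s:[(u+(a+.5)/s-.5,v+(b+.5)/s-.5) for a,b in pts]
def show(n,P,z,lab):
    W=atz(n,P,z); d=W[1]-W[0]; print(lab,W[:,:2].round(4).tolist(),'mid',W[:2].mean(0)[:2].round(4),'ang',np.degrees(np.arctan2(d[1],d[0])).round(1),'len',np.hypot(*d[:2]).round(4))
show('w2',g([(99,18),(98,166)],275,160,5),.0055,'ws0')
show('w2',g([(127,43),(82,167)],300,224,5),.0055,'ws1')
s=400/66
show('w1',g([(71.5,90.5),(325,320)],373,155,s),.006,'cap ears')
show('w1',g([(62,206),(342,206)],373,155,s),.006,'cap disc lr'); show('w1',g([(202,65),(202,348)],373,155,s),.006,'disc tb')
show('w1',g([(30,213),(350,213)],230,200,4),.074,'rim lr'); show('w1',g([(190,58),(190,370)],230,200,4),.074,'rim tb')
show('w1',g([(71,41),(342,40)],230,200,4),.008,'screws'); show('w1',g([(342,40),(346,293)],230,200,4),.008,'screws'); show('w1',g([(71,41),(346,293)],230,200,4),.008,'screw diag=centre')
show('w1',g([(195,347),(181,96)],230,200,4),.074,'slots')
# top view
show('top',g([(70,112),(178,143)],360,280,8),.0055,'ws0t'); show('top',g([(408,68),(500,137)],360,280,8),.0055,'ws1t')
t=3.75
show('top',g([(57,155),(240,155)],248,210,t),.074,'rim lr'); show('top',g([(149,63),(149,248)],248,210,t),.074,'rim tb')
show('top',g([(45,57),(189,273)],248,210,t),.008,'screws t'); show('top',g([(28,208),(280,122)],248,210,t),.008,'corner diag')
show('top',g([(98,42),(172,248)],180,225,6),.006,'cap ears t')
E
```

```text
ws0 [[0.4068, -0.1462], [0.3952, -0.1828]] mid [ 0.401  -0.1645] ang -107.6 len 0.0384
ws1 [[0.4197, -0.2459], [0.3978, -0.2767]] mid [ 0.4088 -0.2613] ang -125.3 len 0.0378
cap ears [[0.4701, 0.2163], [0.5487, 0.2488]] mid [0.5094 0.2325] ang 22.5 len 0.0851
cap disc lr [[0.4941, 0.2029], [0.5247, 0.2632]] mid [0.5094 0.2331] ang 63.0 len 0.0677
disc tb [[0.4787, 0.2464], [0.5414, 0.2191]] mid [0.5101 0.2328] ang -23.5 len 0.0683
rim lr [[0.4715, -0.012], [0.5199, 0.083]] mid [0.4957 0.0355] ang 63.0 len 0.1066
rim tb [[0.4498, 0.061], [0.5451, 0.0081]] mid [0.4975 0.0345] ang -29.0 len 0.109
screws [[0.4313, 0.0105], [0.4765, 0.1003]] mid [0.4539 0.0554] ang 63.3 len 0.1005
screws [[0.4765, 0.1003], [0.5658, 0.0558]] mid [0.5212 0.078 ] ang -26.5 len 0.0998
screw diag=centre [[0.4313, 0.0105], [0.5658, 0.0558]] mid [0.4985 0.0331] ang 18.6 len 0.1419
slots [[0.5385, 0.0137], [0.4595, 0.0523]] mid [0.499 0.033] ang 154.0 len 0.0879
ws0t [[0.4058, -0.1513], [0.3968, -0.1823]] mid [ 0.4013 -0.1668] ang -106.0 len 0.0324
ws1t [[0.4183, -0.2493], [0.3984, -0.2756]] mid [ 0.4084 -0.2625] ang -127.1 len 0.033
rim lr [[0.4981, 0.0858], [0.4982, -0.0205]] mid [0.4981 0.0327] ang -89.9 len 0.1063
rim tb [[0.5521, 0.0328], [0.4441, 0.0321]] mid [0.4981 0.0324] ang -179.6 len 0.108
screws t [[0.5647, 0.1002], [0.4314, 0.0106]] mid [0.498  0.0554] ang -146.1 len 0.1606
corner diag [[0.4712, 0.1094], [0.5245, -0.0452]] mid [0.4978 0.0321] ang -71.0 len 0.1636
cap ears t [[0.5489, 0.2471], [0.4694, 0.217]] mid [0.5092 0.2321] ang -159.2 len 0.085
```

```bash
cat >> h.py <<'E'
POT=(.498,.033); PY=-26.6
def pick(x,y,yaw):
    move_pose([x,y,.06],[180,0,yaw]); move_straight([x,y,-.0005],vel=.1)
    print('ft',get_ft_force()); clamp(15); print('gap',get_finger_gap(),get_grip_force())
    move_straight([x,y,.13],vel=.2); print('gap',get_finger_gap(),get_grip_force())
def place():
    move_straight([*POT,.13],vel=.25); move_straight([*POT,.079],vel=.12); print('gap',get_finger_gap())
    hold(.2); open_jaws(); move_straight([*POT,.13],vel=.2)
E
python3 - <<'E'
from h import *
pick(.401,-.165,73); 
if get_finger_gap()>.001: place()
print(get_clock())
im,d,p=snap('top'); cv2.imwrite('pics/t2.png',np.hstack([cv2.resize(im[210:320,240:440,::-1],None,fx=4,fy=4)]))
E
```

```text
ft [-0.15209662 -0.45739805  0.49723114]
gap 0.016330970615630606 14.998232759535313
gap 0.016174836491589118 14.998170398175716
gap 0.0163634371870321
10.5833
```

```bash
python3 - <<'E'
from h import *
move_straight([.4087,-.2617,.13],[180,0,54],vel=.3)
pick(.4087,-.2617,54)
if get_finger_gap()>.001: place()
move_straight([*POT,.25],vel=.3)
move_pose([.45,.09,.3],[180,0,153])
print(get_clock())
im,d,p=snap('wrist')
cv2.imwrite('pics/w3.png',im[:,:,::-1])
E
```

```text
ft [-11.51507379   9.19281841  27.74780456]
gap 0.016353227505819065 14.99953703430947
gap 0.016449269330439612 14.99959343491355
gap 0.016479737173374427
20.725
```

View pics/w3.png

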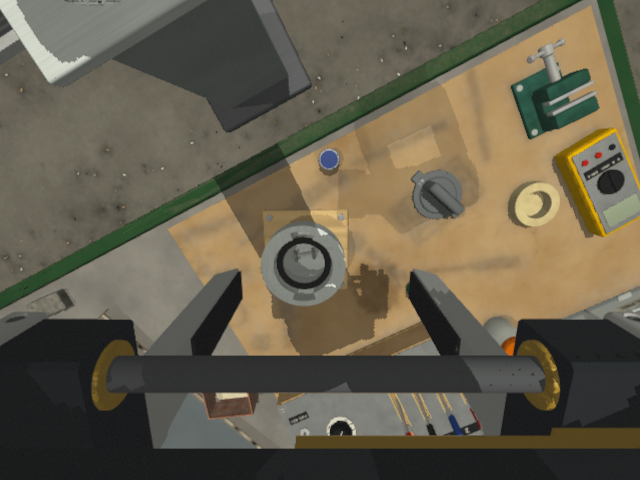

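The mouth shows a wheelset inside the pot at (302,255), and both have gone from the grey part. Cap next.

```bash
python3 - <<'E'
from h import *
x,y=.5095,.2326
move_pose([x,y,.12],[180,0,202]); move_straight([x,y,.0225],vel=.12); print('ft',get_ft_force())
clamp(50); print('gap',get_finger_gap(),get_grip_force())
move_straight([x,y,.14],vel=.15); f0=get_ft_force();print('ft',f0)
move_straight([*POT,.14],[180,0,153.4],vel=.15)
for z in(.102,.095,.091,.088,.0865,.085):
    move_straight([*POT,z],vel=.06); f=get_ft_force(); print(z,f.round(1),get_torque().round(2),get_eef_pos()[2].round(4),get_finger_gap().round(4))
    if f[2]-f0[2]>15: break
print(get_clock(),get_joint_positions().round(1))
im,d,p=snap('wrist'); cv2.imwrite('pics/w4.png',im[:,:,::-1])
im,d,p=snap('scene'); cv2.imwrite('pics/s4.png',cv2.resize(im[200:310,200:350,::-1],None,fx=5,fy=5))
E
```

```text
ft [ 0.33750346 -0.57230522  0.09089133]
gap 0.01353940623468899 49.990060329437256
ft [-0.39499176 -0.42575689 -0.53183113]Traceback (most recent call last):
  File "<stdin>", line 8, in <module>
AttributeError: 'float' object has no attribute 'round'
```

```bash
python3 - <<'E'
from h import *
f0=-.5
for z in(.095,.091,.088,.0865,.085):
    move_straight([*POT,z],vel=.06); f=get_ft_force(); print(z,np.round(f,1),np.round(get_torque(),2),np.round(get_eef_pos(),4),round(get_finger_gap(),4))
    if f[2]-f0>15: break
print(get_clock())
im,d,p=snap('scene'); cv2.imwrite('pics/s4.png',cv2.resize(im[200:310,200:350,::-1],None,fx=5,fy=5))
E
```

```text
0.095 [ 0.  -0.3  0.1] [-0.02  0.04  0.02] [0.4977 0.033  0.0947] 0.0136
0.091 [-0.2 -0.2 -0.7] [-0.    0.01  0.01] [0.4978 0.033  0.0908] 0.0133
0.088 [-0.3  0.5 -0.1] [0.02 0.01 0.01] [0.4978 0.033  0.0878] 0.0136
0.0865 [ 0.2  0.6 -0.3] [-0.01 -0.06 -0.01] [0.498  0.033  0.0865] 0.0135
0.085 [-0.   0.5  1.7] [-0.01  0.1  -0.01] [0.4984 0.033  0.0854] 0.0136
28.3417
```

View pics/s4.png

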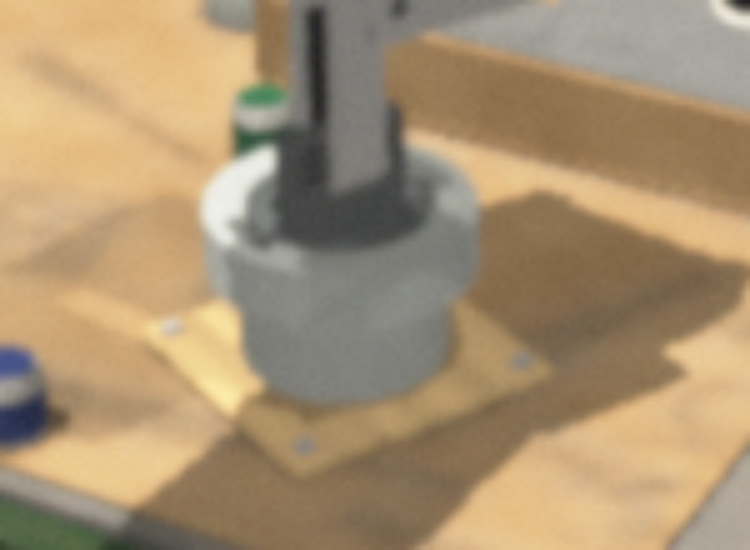

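The cap sits inside the rim with its ears in the slots, just touching the seal. Now I'll press and turn it.

```bash
python3 - <<'E'
from h import *
def rep(l): print(l,np.round(get_ft_force(),1),np.round(get_torque(),2),np.round(get_eef_pos(),4),round(get_finger_gap(),4))
for z in(.083,.081): move_straight([*POT,z],vel=.05); rep(z)
if get_ft_force()[2]<20:
    for a in(5,10,20,30,40,50,60,68,74,77,79):
        move_pose([*POT,.081],[180,0,153.4-a]); rep(a)
        if abs(get_torque()[2])>1.5: print('stop'); break
print(get_eef_rot(),get_clock())
E
```

```text
0.083 [-0.7  0.2  3.9] [ 0.05  0.11 -0.02] [0.4984 0.0329 0.0834] 0.0135
0.081 [-1.1  0.3  6.7] [ 0.03  0.23 -0.02] [0.4985 0.0329 0.0815] 0.0133
5 [-0.9  0.2  6. ] [ 0.03  0.17 -0.19] [0.4986 0.0329 0.0816] 0.0136
10 [-0.1  0.3  5.4] [-0.01  0.09 -0.12] [0.4987 0.0329 0.0817] 0.0138
20 [0.9 0.6 5.4] [ 0.03  0.02 -0.13] [0.4988 0.0329 0.0817] 0.0136
30 [0.5 0.2 6. ] [-0.05  0.15 -0.09] [0.4989 0.0328 0.0818] 0.0138
40 [0.5 1.3 6.4] [-0.01  0.07 -0.13] [0.4989 0.0328 0.0818] 0.0134
50 [ 0.1 -0.3  5. ] [-0.09  0.11 -0.1 ] [0.4989 0.0329 0.0818] 0.0136
60 [ 0.6 -0.4  5.8] [-0.06  0.1  -0.14] [0.4988 0.0329 0.0817] 0.0136
68 [-0.3 -0.6  5.5] [-0.12  0.11 -0.07] [0.4988 0.0328 0.0818] 0.0139
74 [-0.4  1.   6.2] [-0.02  0.17 -0.11] [0.4988 0.0328 0.0818] 0.0138
77 [ 0.3 -0.   5.7] [-0.03  0.14 -0.04] [0.4989 0.0328 0.0818] 0.0137
79 [-1.3  0.2  5.5] [0.03 0.23 0.37] [0.4987 0.0329 0.0818] 0.0133
[1.79911931e+02 4.97195119e-03 7.44709267e+01] 31.8583
```

```bash
python3 - <<'E'
from h import *
for a in(80,81):
    move_pose([*POT,.081],[180,0,153.4-a]); hold(.2); print(a,np.round(get_torque(),2),np.round(get_ft_force(),1),get_eef_rot()[2])
    if get_torque()[2]>.8: break
move_straight([*POT,.085],vel=.03); print(np.round(get_ft_force(),1))
open_jaws(); hold(.3); move_straight([*POT,.22],vel=.15); move_pose([.42,.033,.33],[180,0,153]); 
im,d,p=snap('wrist'); a=im[:,:,::-1]
im,d,p=snap('top'); 
t=im[180:320,220:480,::-1]
cv2.imwrite('pics/f.png',np.vstack([cv2.resize(a[120:340,200:440],(400,367)),np.zeros((5,400,3),np.uint8),cv2.resize(t,(400,215))]))
print(get_clock())
E
```

```text
80 [0.07 0.23 0.54] [-0.   0.2  6.6] 73.51881332770992
81 [0.04 0.25 0.71] [-0.6  0.7  5.6] 72.55332288363611
[ 4.3 -1.3 -2.1]
37.0667
```

View pics/f.png

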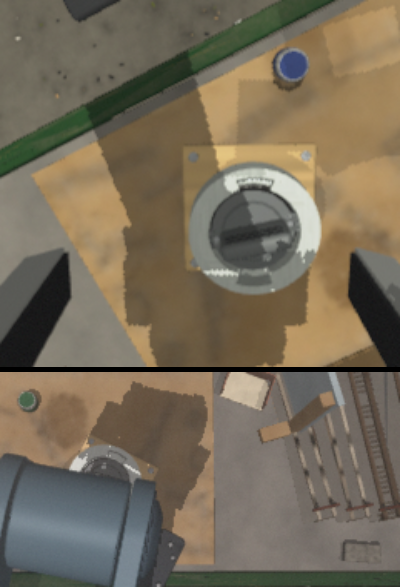

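The blade now lies about 78° from the slots, with the cap below the rim and both slots empty. The upward pull was resisted, so it is locked. The rubber is still at (455,297) and the tins haven't moved.

```bash
python3 -c "
from cell import *
print(hand_in())"
```

```text
the job is handed in; nothing more can be done
None
```

I put both wheelsets in the pot and locked the cap at the stop, with the track rubber and paint tins left in place; the job is handed in at about 37 s. The only snag was a brief 28 N wrist force as the fingers came down on the second wheelset.

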